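Hold a spring clamp open with an S-hook

ROBOT

A 6-joint arm with a two-finger parallel gripper is mounted at the origin on the work surface. World frame = base frame: x ahead of the robot, y to its left, z up, the work surface at z = 0. Lengths are in m, angles in rad, forces in N, time in s.
With the tool pointing down it reaches from about 0.2 to 0.875 m from the base axis. Payload 3.4 kg.
Tool frame: the origin (TCP) lies between the finger pads; the fingertips stand 25 mm ahead of it and the grasp point (between the pads) lies 6 mm ahead of it (r.nose_length is the z of the fingertips in the tool frame, in m); z points along the fingers, y is the line along which they close (so a half turn about z gives the same grasp; the last joint's range is limited). The gripper opens to 94 mm and grips with 3 to 60 N. Pads are 16 mm wide; open, the fingers measure 119 mm over their backs; the gripper's body (75 mm by 177 mm) begins 78 mm behind the grasp point.
Start: joints at [-0.121, 0.276, 1.505, -0, 1.361, -0.121], TCP at [0.575, -0, 0.23] pointing down, gripper open.
Joint ranges: [-2.89, 2.89], [-0.75, 2.08], [0.22, 2.7], [-1.18, 4.32], [0.11, 2.71], [-2.7, 2.7]. Speed limits (rad/s): [2.57, 2.57, 3.14, 3.14, 3.14, 3.14].

INTERFACE

Orientations are given as a unit quaternion [w, x, y, z].
In Python, from plant import r, gripper_to, inverse_kinematics, vision, models, telemetry gives the robot as it stands. Calls block until the motion is done:
- r.move_to(position, orientation): joint-space move of the TCP to a pose.
- r.move_l(position, rot=None, vel=0.15, guard=None): straight line of the TCP; rot=None keeps the orientation; vel is the mean speed in m/s. With guard (N) it stops when the force on the tool has changed by that much, and returns True; else False.
- r.movej(angles): joint-space move.
- gripper_to(opening, f_grip=None): finger opening in m; f_grip is the grip in N (None keeps the last); returns when the fingers have stopped.
- r.hold(seconds).
- inverse_kinematics(position, orientation): joint angles nearest the present ones, or None.
- vision.snapshot(name): name is "scene" or "side" or "wrist"; returns the picture (420x560x3 uint8, red, green, blue); there is no depth.
- vision.get_calibration(name): a dict with "fx", "fy", "cx", "cy" (pixels), "position" and "orientation" of the camera in the world. Camera axes: x right, y down, z forward; pixel columns grow to the right and rows downward; lengths in m; the calibration is good to about 2 mm. A picture is of the moment at which its call begins: read the wrist's pose just before it. get_calibration takes no time and is no camera call; for the wrist camera it gives the pose at the moment of the call.
A pose or a line that the arm cannot do raises r.PlanningError and nothing moves.
- r.sign_off(): hands the job in; it is judged then, once.
Trained networks look in the newest picture that a camera, given by its name, has taken for a name from the list of things; names that differ only in an ending like _2 or _b are one class to them, and where a whole thing is asked for, a point or a joint stands for the part that bears it (a point fixed in the world has none). Each returns a list of dicts, best first, with "score" (0 to 1); they miss things now and then, are a little off and sometimes report something else, mostly with a low value. They report only what shows in the picture. A call takes as long as a camera call. They do not tell look-alikes from the thing itself.
- models.boxes_of(thing, camera): "at" ([x, y, z] in m, in world coordinates, good to about 4 mm: the middle of the surface that is visible of it).
- models.regions_of(thing, camera): "pixels" (420x560 bool, what is visible of it).
- models.mark_of(thing, camera): "at" ([x, y, z] in m, in world coordinates, good to about 4 mm: a listed point, or the origin of a listed thing).
Readings, each from a call of its own:
- telemetry.current_t(): time.
- telemetry.current_joints(): joint angles.
- telemetry.current_dq(): joint speeds.
- telemetry.current_joint_efforts(): joint torques, N m.
- telemetry.current_ee_pos(): TCP position.
- telemetry.current_tool_rot(): TCP orientation.
- telemetry.current_wrist_force(): force on the tool from outside, world axes, zero at the start.
- telemetry.current_torque(): the same for the moment, N m.
- telemetry.current_opening(): finger opening in m.
- telemetry.current_finger_force(): force on a finger pad.
Only numpy, scipy, OpenCV 4.12 (cv2) and the standard library are available. Lean on these libraries where they do the work, as an engineer would, in place of code of your own. Each camera call takes 0.05 s, during which the arm holds its last target. There are 200 camera calls.

TASK

Hold the spring clamp open for unloading: pick up the S-hook, pass one end through the hole in the clamp's yellow pull tab from the jaw side, then draw the clamp back gently with the hook and catch its other end round the brass pin, lying on the shoulder below, so that the clamp stays open when you let go. Move the clamp only with the hook, never strain it (no push or pull above about 20 N), and leave the white part and everything else where they are.

Things in the scene. Friction and masses are not known exactly. Their poses are not given: they have to be found in the camera images.
- hook: Loose S-hook of 6 mm steel wire lying flat, 122 x 78, about 70 g, wire centre 43 mm over the bench. Origin: centre of the straight shank and of its red sleeve (34 long, 12 wide, 14 high). x along the shank (wire from x -40 to 40), z up. At x 40 the wire half-circles to +y and runs 12 mm back, parallel at y 36; the -x end is the same turned half round. Either end may do either job
- tip_a (a point): end of the hook's square-cut +x-end tip, at (28, 36, 0) mm in the hook frame; it points to -x
- tip_b (a point): end of the hook's square-cut -x-end tip, at (-28, -36, 0) mm in the hook frame; it points to +x
- bend_a (a point): centre of the half circle (wire centre line radius 18, inner radius 15) of the hook's +x end, at (40, 18, 0) mm in the hook frame
- bend_b (a point): centre of the half circle (same radii) of the hook's -x end, at (-40, -18, 0) mm in the hook frame
- rest: Fixed rest under the hook: black base 120 x 110 x 8 and two steel bars (12 thick, 90 long, tops 40 mm over the bench) standing across its x axis at x -37 and 37, 62 mm free between them for the fingers. Origin: centre of the underside
- clamp: Fixed spring clamp: aluminium bed 100 wide, 12 high, from x 15 to 215, blue end stop at the far end. Origin: on the bench under the pull tab's hole (nominal, clamp shut); x points from the tab to the jaw; pulling the tab to -x opens it, up to 34 mm to a hard stop, against a spring: 5 N to start, then 0.2 N more per mm; let go, it springs shut. Between tab and anchor nothing is over 22 mm high
- strap: The clamp's slide: strip with blue jaw (x 89 to 105, top 56 mm over the bench) and an upright yellow pull tab, plate 32 wide, x -4 to 0, top 14 mm over this origin, with a hole 8 wide (y) x 12 high. Origin: nominal hole centre on the tab's +x face, 65 mm over the bench; axes as clamp. The tab sits in a slotted foot: tab and hole are truly up to 6 mm to +y or -y of it, unmeasured: see or feel it
- anchor: Fixed anchor: grey block 50 x 50 x 22, dark post 24 across up to 61 mm over the bench (shoulder for the wire to lie on), on it an upright brass pin 8 across, top at 73 mm. Origin: on the bench under the pin. It stands 114 to 121 mm in -x and 46 to 52 mm in -y of the clamp's origin (clamp axes): hook parallel to the clamp, tab drawn some 12 to 25 mm, far bend in the hole, near bend round the pin
- pin (a point): on the axis of the brass pin, 65 mm above the bench (the height of the hole)
- channel: Bystander: white plastic U-channel, 75 x 70 x 32, lying in the clamp between jaw and blue end stop. Origin: centre of its underside
- parallel: Bystander: dark steel bar 125 x 14 x 30. Origin: centre of its underside
- vblock: Bystander: steel block with a channel, 60 x 50 x 40. Origin: centre of its underside
- pot: Bystander: open blue plastic pot, 70 across, 70 high. Origin: centre of its underside
- square: Bystander: flat steel try square, stock 90, blade 120, lying down. Origin: under the centre of the stock
- jar: Bystander: amber jar with red cap, 60 across, 75 high. Origin: centre of its underside
There are look-alikes about, which are no part of the job. What is shaped like the clamp but brown is not meant.

How it is judged:
By the outcome, as a careful person would: the job done as asked, in the order asked, and still so for the second after the job is handed in, with the robot touching nothing.
It also fails if it takes over 53 s, if anything falls off the work surface, if the arm or the gripper's body presses on something with over 40 N, if the wrist force passes 120 N, or if a joint passes its speed limit or range.

## Working session

There is one attempt and no reset: what is moved stays moved. The work goes in short steps, each a Python script; the robot and the scene stay as the last script left them, time stands still between calls to the robot, and variables do not carry over. Pictures are saved under pics/ and viewed, at most 10 in all, crops included, and the job is handed in when it is done.

```bash
mkdir -p pics; ls
python3 - <<'E'
from plant import r, vision, models, telemetry
import cv2, numpy as np
ims=[]
for c in ("scene","side","wrist"):
    im=vision.snapshot(c); cv2.imwrite(f"pics/{c}0.png",im[:,:,::-1])
    k=vision.get_calibration(c); print(c,k)
    for t in ("hook","tip_a","tip_b","bend_a","bend_b","rest","clamp","strap","anchor","pin"):
        print(c,t,[(np.round(d["at"],3).tolist(),round(d["score"],2)) for d in models.mark_of(t,c)][:4])
print(telemetry.current_t())
E
```

```text
pics
scene {'fx': 494.5749028046907, 'fy': 494.5749028046907, 'cx': 277.03913209442567, 'cy': 210.15307219316824, 'position': array([ 0.9274917 , -0.58239134,  0.99015278]), 'orientation': array([-0.29333272,  0.89682036,  0.31374942, -0.10597389])}
scene hook [([0.547, -0.21, 0.041], 0.52)]
scene tip_a [([0.578, -0.176, 0.042], 0.82), ([0.52, -0.244, 0.038], 0.58)]
scene tip_b [([0.578, -0.176, 0.042], 0.82), ([0.52, -0.244, 0.038], 0.58)]
scene bend_a [([0.593, -0.192, 0.046], 0.83), ([0.511, -0.227, 0.043], 0.57)]
scene bend_b [([0.593, -0.192, 0.046], 0.83), ([0.511, -0.227, 0.043], 0.57)]
scene rest [([0.55, -0.212, 0.003], 0.77), ([0.517, -0.244, 0.04], 0.35)]
scene clamp [([0.625, 0.091, 0.001], 0.78), ([0.228, -0.092, -0.003], 0.75)]
scene strap [([0.225, -0.095, 0.065], 0.83), ([0.625, 0.09, 0.063], 0.59)]
scene anchor [([0.505, 0.046, -0.003], 0.91)]
scene pin [([0.628, 0.091, 0.0], 0.61), ([0.51, 0.046, 0.064], 0.55)]
side {'fx': 439.5153994159904, 'fy': 439.5153994159904, 'cx': 282.4590981426041, 'cy': 214.08699959777812, 'position': array([ 0.23891315, -0.76935565,  1.00
[... 1021 characters left out ...]
09088314666, 'position': array([0.57544962, 0.06485737, 0.38309009]), 'orientation': array([1.15588521e-01, 9.93297053e-01, 3.58167373e-04, 3.61711764e-04])}
wrist hook [([0.548, -0.207, 0.042], 0.63)]
wrist tip_a [([0.576, -0.175, 0.041], 0.76)]
wrist tip_b [([0.576, -0.175, 0.041], 0.76)]
wrist bend_a [([0.592, -0.19, 0.042], 0.97), ([0.509, -0.228, 0.042], 0.78)]
wrist bend_b [([0.592, -0.19, 0.042], 0.97), ([0.509, -0.228, 0.042], 0.78)]
wrist rest [([0.551, -0.21, -0.001], 0.81)]
wrist clamp [([0.625, 0.087, -0.0], 0.86), ([0.227, -0.094, 0.004], 0.77)]
wrist strap [([0.625, 0.087, 0.061], 0.6)]
wrist anchor [([0.507, 0.048, -0.003], 0.77)]
wrist pin [([0.505, 0.044, 0.065], 0.79)]
1.65
```

View pics/scene0.png

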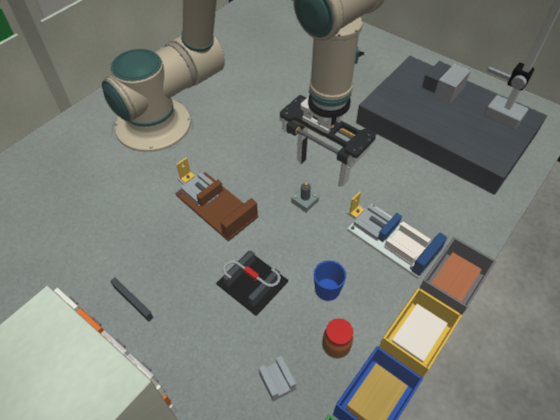

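View pics/wrist0.png

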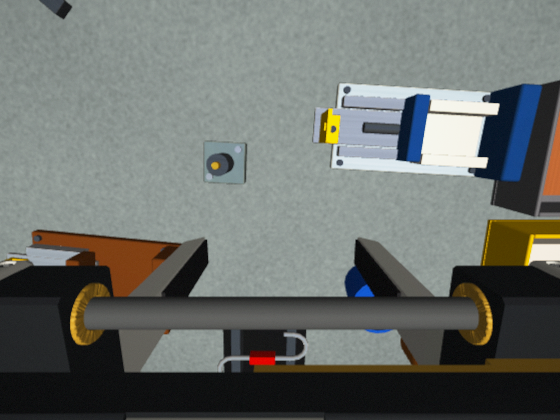

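Candidates in the scene picture:
- **Hook:** the only S-hook is at (250,272), on the black rest.
- **Clamp:** the blue-jawed one with the white part is at (400,235). The brown look-alike is at (215,200), so I choose the blue one.
- **Anchor:** the post with the brass pin is at (305,195).

In the wrist picture the yellow tab is at (330,127) and the clamp is yawed about -4°. Next I'll go over the hook with the wrist camera turned to +x.

```bash
cat > h.py <<'E'
from plant import r, gripper_to, inverse_kinematics, vision, models, telemetry
import numpy as np, cv2
from scipy.spatial.transform import Rotation as R
def q2R(q): q=np.asarray(q); return R.from_quat([q[1],q[2],q[3],q[0]])
def R2q(m): x,y,z,w=m.as_quat(); return np.array([w,x,y,z])
# tool down, camera side (tool frame) towards heading yaw; pitch>0 lifts the -x end of a held hook
def tool(yaw,pitch=0.):
    T0=q2R(np.load("q0.npy"))                       # start pose: camera towards +y
    return R.from_euler('z',yaw)*R.from_euler('y',pitch)*R.from_euler('z',-np.pi/2)*T0
def pos(p): return np.asarray(p,float)
def ray(cal,u,v,z):                                  # pixel -> world at height z
    d=q2R(cal["orientation"]).apply([(u-cal["cx"])/cal["fx"],(v-cal["cy"])/cal["fy"],1])
    return cal["position"]+d*(z-cal["position"][2])/d[2]
def proj(cal,P):
    c=q2R(cal["orientation"]).inv().apply(np.asarray(P)-cal["position"])
    return cal["fx"]*c[...,0]/c[...,2]+cal["cx"],cal["fy"]*c[...,1]/c[...,2]+cal["cy"]
def snap(cam,name):
    cal=vision.get_calibration(cam); im=vision.snapshot(cam)
    cv2.imwrite(f"pics/{name}.png",im[:,:,::-1]); return im,cal
E
python3 - <<'E'
import numpy as np
from plant import telemetry
q=telemetry.current_tool_rot(); np.save("q0.npy",q)
from h import *
print(q, telemetry.current_ee_pos())
r.move_to([0.549,-0.210,0.16],R2q(tool(0)))
im,cal=snap("wrist","w1"); print(cal["position"],telemetry.current_t(),telemetry.current_joints())
for t in ("hook","bend_a","tip_a"): print(t,[(np.round(d["at"],4).tolist(),round(d["score"],2)) for d in models.mark_of(t,"wrist")][:3])
hsv=cv2.cvtColor(im,cv2.COLOR_RGB2HSV)
m=((hsv[...,0]<8)|(hsv[...,0]>172))&(hsv[...,1]>170)&(hsv[...,2]>90)
n,l,s,c=cv2.connectedComponentsWithStats(m.astype(np.uint8))
for i in range(1,n):
    if s[i,4]>100:
        P=np.argwhere(l==i)[:,::-1].astype(np.float32); rc=cv2.minAreaRect(P)
        print(s[i],c[i],rc,[ray(cal,u,v,0.05).round(4).tolist() for u,v in [c[i]]+list(cv2.boxPoints(rc))])
E
```

```text
[4.15943709e-05 7.07123464e-01 7.07090097e-01 1.62530755e-05] [ 5.75030146e-01 -3.97485567e-05  2.30492837e-01]
[ 0.6154512  -0.21059067  0.31283006] 2.8083 [-4.82651240e-01  3.40985823e-01  1.58890689e+00  3.71729490e-04
  1.21110380e+00  1.08655471e+00]
hook [([0.5478, -0.2084, 0.0439], 0.93)]
bend_a [([0.5927, -0.1915, 0.0416], 0.92), ([0.5096, -0.2289, 0.0418], 0.74)]
tip_a [([0.5206, -0.2472, 0.0438], 0.89), ([0.5783, -0.1744, 0.0434], 0.83)]
[275 198  14  38 503] [281.41550696 217.07554672] ((281.5, 216.5), (37.0, 13.0), 90.0) [[0.552, -0.2115, 0.05], [0.5697, -0.2056, 0.05], [0.5697, -0.2173, 0.05], [0.5349, -0.2176, 0.05], [0.5349, -0.2055, 0.05]]
```

View pics/w1.png

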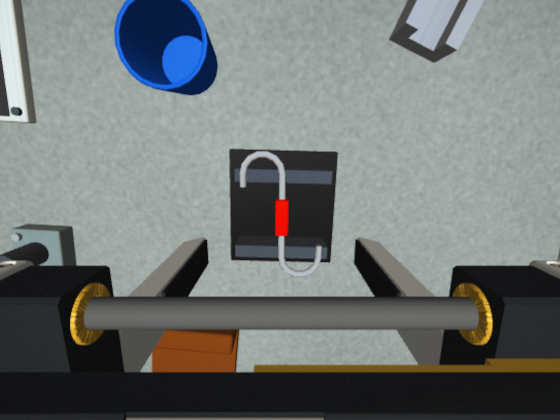

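The red sleeve is at (281,217). The shank runs along world x with no yaw, and the +x end bends towards +y, at the top left of the picture. I'll grasp it, lift, and look at the tab with the hook in hand.

Run:
```python
from h import *
r.move_l([0.5505,-0.2115,0.049],vel=0.15)
gripper_to(0.008,60); print("open",telemetry.current_opening(),telemetry.current_finger_force())
r.move_l([0.5505,-0.2115,0.17],vel=0.2)
yaw=np.radians(-3.5); C=R.from_euler('z',yaw)
p=np.array([0.625,0.088,0])+C.apply([-0.090,-0.036,0.15])
r.move_to(p,R2q(tool(yaw)))
im,cal=snap("wrist","w2"); np.savez("w2.npz",**cal); print(telemetry.current_ee_pos(),telemetry.current_t(),telemetry.current_wrist_force())
for t in ("clamp","strap","pin","hook","tip_a"): print(t,[(np.round(d["at"],4).tolist(),round(d["score"],2)) for d in models.mark_of(t,"wrist")][:3])
```

```text
open 0.011678352969439474 59.999948143959045
[0.53353063 0.05639155 0.14979544] 6.9417 [-1.07076572 -0.03318281 -0.56848859]
clamp [([0.6242, 0.0884, 0.0033], 0.62)]
strap [([0.6234, 0.0845, 0.0633], 0.71)]
pin [([0.6244, 0.0916, -0.0001], 0.69)]
hook [([0.5323, 0.06, 0.1461], 0.56)]
tip_a [([0.5624, 0.092, 0.1439], 0.71)]
```

View pics/w2.png

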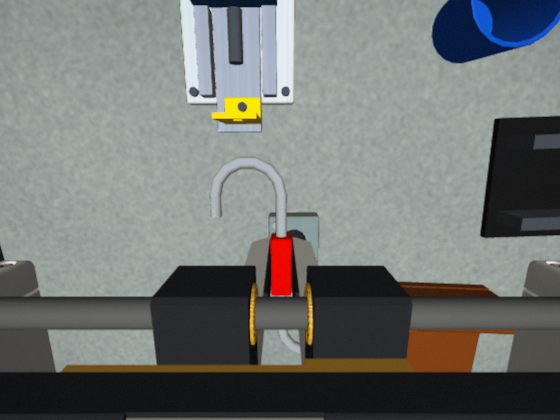

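The hook is held straight along the hand, with its tip at (216,215). The tab is at (213–261, 97–122), and its plate sits to the left (+y) of the foot. Now I'll measure the edges.

Run:
```python
import cv2,numpy as np
from h import ray,proj
im=cv2.imread("pics/w2.png"); cal=dict(np.load("w2.npz"))
hsv=cv2.cvtColor(im,cv2.COLOR_BGR2HSV)
m=(hsv[...,0]>20)&(hsv[...,0]<35)&(hsv[...,1]>150)&(hsv[...,2]>80)
for y in range(90,130):
    xs=np.flatnonzero(m[y,150:320])+150
    if len(xs): print(y,xs.min(),xs.max(),len(xs), ''.join('%4d'%v for v in hsv[y,210:264:4,2]))
g=cv2.cvtColor(im,cv2.COLOR_BGR2GRAY).astype(int)
for y in (10,50,90):
    d=np.diff(g[y,165:310]); i=[165+k for k in np.flatnonzero(abs(d)>18)]; 
    w=np.flatnonzero(g[y,165:310]>205)+165; print(y,w.min(),w.max(),i[0],i[-1],ray(cal,i[0]+.5,y,.012),ray(cal,i[-1]+.5,y,.012))
print("nominal hole px",proj(cal,np.array([.625,.088,.065])))
cv2.imwrite("pics/w2c.png",cv2.resize(im[85:235,170:320],None,fx=4,fy=4,interpolation=cv2.INTER_NEAREST))
```

```text
98 225 259 35  219 224 207 205 244 243 244 245 245 245 245 245 246 229
99 225 260 36  239 238 206 203 250 251 250 251 250 250 250 250 250 229
100 225 260 36  239 238 206 203 250 250 251 250 250 250 250 250 250 230
101 225 260 36  232 231 206 203 250 250 251 250 226 250 250 250 250 217
102 225 260 32  207 203 204 205 250 251 250 242 108 250 251 250 250 180
103 225 260 30  146 142 204 204 250 250 250 198 100 247 251 250 250 121
104 225 260 28   93  94 205 205 250 250 251 132 100 211 251 250 250 101
105 225 260 27  135 139 203 205 250 250 250 104 101 146 250 250 250 144
106 225 260 27  160 162 202 204 250 251 251 101 100 122 250 250 250 160
107 225 260 27  160 163 203 205 250 250 250 117  99  95 251 250 250 161
108 225 260 27  163 163 201 205 250 250 251 147 101 119 250 250 250 162
109 225 260 29  165 166 200 205 250 250 250 203 101 205 251 250 250 157
110 225 260 31  167 166 202 205 251 251 251 244 102 241 250 251 250 154
111 225 260 34  168 168 205 205 251 251 250 251 150 249 251 251 251 151
112 225 260 36  164 219 228 227 250 250 251 251 238 250 251 250 251 151
113 212 260 49  164 24
[... 417 characters left out ...]
 260 45  155 125  91  89  91  90 227 228 136  89  91  90  90 144
120 219 260 42  155 160 110  91  90  91 227 227 155  91  91  89  90 144
121 221 260 40  154 169 146  89  91  89 118 117 118  91  92  90  90 147
122 224 260 37  155 169 184 136  90  91  90  91  89  90  90  89  90 148
123 226 245 20  155 163 187 193 101 101 103 102 101 110 118 116 114 143
10 181 293 179 293 [0.71899368 0.13202834 0.012     ] [0.71309421 0.03342754 0.012     ]
50 184 293 182 293 [0.68755612 0.13372055 0.012     ] [0.68163026 0.0350262  0.012     ]
90 186 292 185 293 [0.65430651 0.13551029 0.012     ] [0.64835271 0.03671701 0.012     ]
nominal hole px (np.float64(230.92302767916976), np.float64(114.30803854552285))
```

View pics/w2c.png

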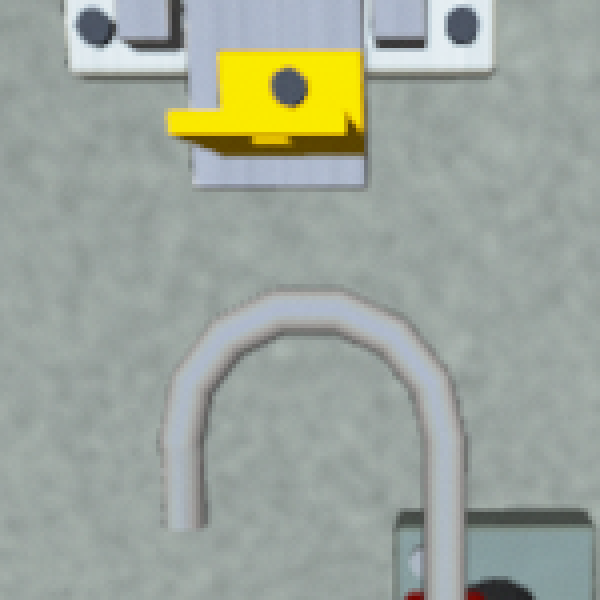

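Run:
```python
import numpy as np
from h import *
cal=dict(np.load("w2.npz")); C=R.from_euler('z',np.radians(-3.0))
o=np.array([.625,.0875,0])
L=lambda u,v,z: (C.inv().apply(ray(cal,u,v,z)-o)*1000).round(1)
print("top L/R (z79)",L(212,113,.079),L(257.5,115,.079),L(212.5,118.3,.079),L(257.5,118.3,.079))
print("hole patch z59",L(232.5,120,.059),L(243,120,.059)," bed L",L(185.5,90,.012),L(293.5,90,.012), "z foot", L(225,105,.02),L(260.5,105,.02))
h=telemetry.current_ee_pos(); T=q2R(telemetry.current_tool_rot())
g=h+T.apply([0,0,.006]); print("grasp pt",g)
H=R.from_euler('z',np.radians(-3.5))
for n,p in dict(tip=[.028,.036,0],sleeve=[0.017,0,0]).items(): print(n,proj(cal,g+H.apply(p)), g+H.apply(p))
print("tip seen",ray(cal,215.9,216,g[2]),ray(cal,216,216.8,g[2]))
```

```text
top L/R (z79) [-0.4 11.8 79. ] [ -2.  -20.8  79. ] [-4.  11.7 79. ] [ -4.3 -20.7  79. ]
hole patch z59 [-3.7  0.4 59. ] [-3.8 -7.8 59. ]  bed L [26.8 49.5 12. ] [ 26.  -49.5  12. ] z foot [12.5 12.6 20. ] [ 12.2 -19.4  20. ]
grasp pt [0.53330282 0.05658476 0.14399788]
tip (np.float64(213.5942890926329), np.float64(217.22661219010462)) [0.56344834 0.09080825 0.14399788]
sleeve (np.float64(279.0508799422565), np.float64(236.36260223346056)) [0.55027111 0.05554694 0.14399788]
tip seen [0.56406131 0.08946613 0.14399788] [0.56360793 0.0894612  0.14399788]
```

Fitted values: clamp yaw is -3.0°, and the hole sits about 2.6 mm to -y of nominal after correcting for the camera bias seen on the hook. Next I'll move to the pre-insert pose, pitched 8°, and check the tip against the hole.

```bash
cat >> h.py <<'E'
YAW=np.radians(-3.0); O=np.array([.625,.0875,0]); C=R.from_euler('z',YAW)
def tcp(tip,pitch,dyaw=0.):       # TCP pose that puts tip_a at tip (clamp frame, m)
    T=tool(YAW+dyaw,pitch); H=R.from_euler('z',YAW+dyaw)*R.from_euler('y',pitch)
    return O+C.apply(tip)-H.apply([.028,.036,0])-T.apply([0,0,.006]), R2q(T)
E
python3 - <<'E'
from h import *
P=np.radians(8)
p,q=tcp([.010,-.0026,.110],P); r.move_to(p,q)
p,q=tcp([.010,-.0026,.066],P); print(r.move_l(p,q,vel=0.08,guard=4))
r.hold(.2)
im,cal=snap("wrist","w3"); np.savez("w3.npz",**cal)
print(p,telemetry.current_ee_pos(),telemetry.current_t(),telemetry.current_wrist_force())
u,v=proj(cal,O+C.apply([0,-.0026,.065])); u2,v2=proj(cal,O+C.apply([.01,-.0026,.066])); print(u,v,u2,v2)
u,v=int(u),int(v)
cv2.imwrite("pics/w3c.png",cv2.resize(im[v-65:v+55,u-60:u+90,::-1],None,fx=5,fy=5,interpolation=cv2.INTER_CUBIC)); print(u-60,v-65)
E
```

```text
False
[0.60611075 0.04983746 0.07583843] [0.60645454 0.0498289  0.07634898] 8.55 [ 0.19799822  0.52813687 -1.28098997]
215.60905971472593 233.39959565065035 213.8211020861533 217.72587584543547
155 168
```

View pics/w3c.png

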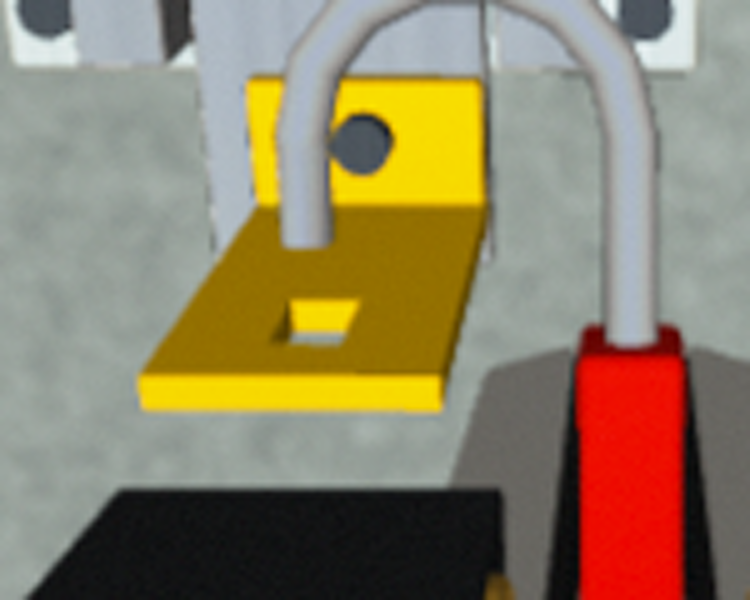

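The tip end is at px (216.4,217.4), 2.6 px right of prediction. The hole centre is at (218.2,232.4), with the same bias, so they are aligned. Insert under guard.

Run:
```python
from h import *
P=np.radians(8)
f0=telemetry.current_wrist_force()
p,q=tcp([-.010,-.0026,.066],P); g=r.move_l(p,q,vel=0.04,guard=3)
print(g,telemetry.current_wrist_force()-f0, C.inv().apply(telemetry.current_ee_pos()-p))
if not g:
    for x in (-.013,-.016,-.019):
        p,q=tcp([x,-.0026,.066],P); r.move_l(p,q,vel=0.04); print(x,C.inv().apply(telemetry.current_wrist_force()-f0).round(2))
im,cal=snap("wrist","w4"); cv2.imwrite("pics/w4c.png",cv2.resize(im[150:310,130:350,::-1],None,fx=3,fy=3)); 
print("plate row/hole pred",proj(cal,O+C.apply([0,-.0026,.079])))
im,_=snap("side","s4"); im,_=snap("scene","sc4"); print(telemetry.current_t())
```

```text
False [-0.04013377 -0.42541724  1.59472335] [9.11133880e-05 3.08084939e-05 1.51057512e-04]
-0.013 [-0.14 -0.4   0.34]
-0.016 [-1.1   0.38  1.73]
-0.019 [1.39 0.82 0.49]
plate row/hole pred (np.float64(205.69366908774845), np.float64(191.3112689810627))
10.1
```

View pics/w4c.png

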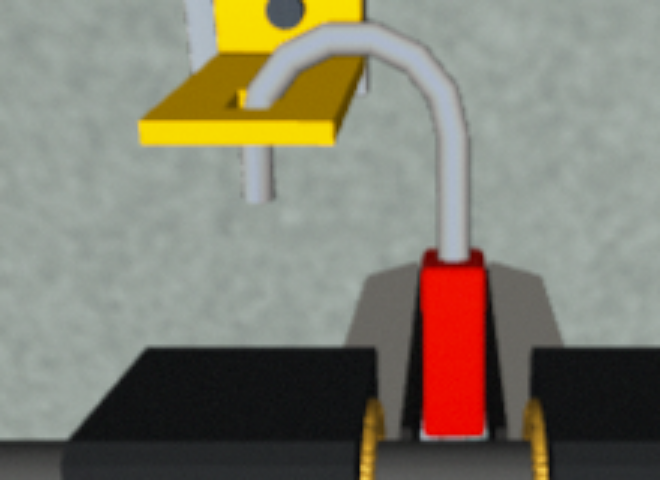

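The leg is through the hole from the jaw side: the tip shows below the plate at crop (259,195), and side forces are small. Next I'll refine the pin position from the first pictures.

Run:
```python
from h import *
W=dict(fx=295.88,fy=295.88,cx=280.842,cy=214.961,position=np.array([0.57544962,0.06485737,0.38309009]),orientation=[1.15588521e-01,9.93297053e-01,3.58167373e-04,3.61711764e-04])
for n,cal in (("wrist0",W),("scene0",vision.get_calibration("scene")),("side0",vision.get_calibration("side"))):
    im=cv2.imread(f"pics/{n}.png"); u,v=proj(cal,np.array([.507,.046,.073])); u0,v0=int(u),int(v)
    hsv=cv2.cvtColor(im,cv2.COLOR_BGR2HSV)[v0-14:v0+15,u0-14:u0+15]
    m=(hsv[...,0]>10)&(hsv[...,0]<32)&(hsv[...,1]>110)&(hsv[...,2]>60); ij=np.argwhere(m)
    b=ij+[v0-14,u0-14]; print(n,(u,v),len(b),b.mean(0)[::-1] if len(b) else None,b.min(0)[::-1],b.max(0)[::-1])
    if len(b):
        w=ray(cal,b[:,1].mean()+.0,b[:,0].mean(),.070); print("  @70",w.round(4),"clamp",(C.inv().apply(w-O)*1000).round(1))
```

```text
wrist0 (np.float64(214.4682425010334), np.float64(163.82878255088485)) 57 [215.12280702 165.14035088] [211 162] [219 169]
  @70 [0.507  0.0445 0.07  ] clamp [-115.6  -49.2   70. ]
scene0 (np.float64(306.2369562844009), np.float64(183.65058434882226)) 9 [305.66666667 184.44444444] [305 183] [307 186]
  @70 [0.506  0.0452 0.07  ] clamp [-116.6  -48.4   70. ]
side0 (np.float64(275.72247181873934), np.float64(183.5268960348787)) 7 [275.28571429 185.        ] [274 184] [276 186]
  @70 [0.5049 0.0436 0.07  ] clamp [-117.6  -50.2   70. ]
```

Run:
```python
from h import *
P=np.radians(8); D=np.radians(-2); f0=np.array([-.1,.1,-.5])
def F(): return C.inv().apply(telemetry.current_wrist_force()).round(2)
p,q=tcp([-.0185,-.0018,.069],P,D); r.move_l(p,q,vel=0.04); print("start",F())
for k in np.linspace(0,1,8)[1:]:
    x=-.0185+k*(-.0403+.0185)
    p,q=tcp([x,-.0018+.0007*k,.069],P,D); r.move_l(p,q,vel=0.03)
    f=F(); print(round(x*1e3,1),f)
    if np.linalg.norm(f)>15: print("STOP"); break
im,cal=snap("wrist","w5"); a,_=snap("scene","sc5"); b,_=snap("side","s5")
cs=vision.get_calibration("scene"); cd=vision.get_calibration("side")
u,v=map(int,proj(cs,np.array([.56,.05,.07]))); u2,v2=map(int,proj(cd,np.array([.56,.05,.07])))
A=cv2.resize(a[v-50:v+50,u-65:u+65],None,fx=3,fy=3); B=cv2.resize(b[v2-50:v2+50,u2-65:u2+65],None,fx=3,fy=3)
Wc=cv2.resize(im[150:350,130:390],None,fx=1.5,fy=1.5); cv2.imwrite("pics/m5.png",np.vstack([np.hstack([A,B]),np.hstack([Wc,np.zeros_like(Wc)])])[:,:,::-1])
print(telemetry.current_t(),telemetry.current_opening())
```

```text
start [ 0.03  3.11 -0.07]
-21.6 [ 4.49  2.   -0.84]
-24.7 [ 4.41  2.24 -1.87]
-27.8 [ 5.14  2.99 -2.11]
-31.0 [ 5.8   4.5  -1.79]
-34.1 [ 5.96  3.21 -2.6 ]
-37.2 [ 6.45  2.58 -1.94]
-40.3 [ 7.64  2.99 -2.48]
12.25 0.011273549933640362
```

View pics/m5.png

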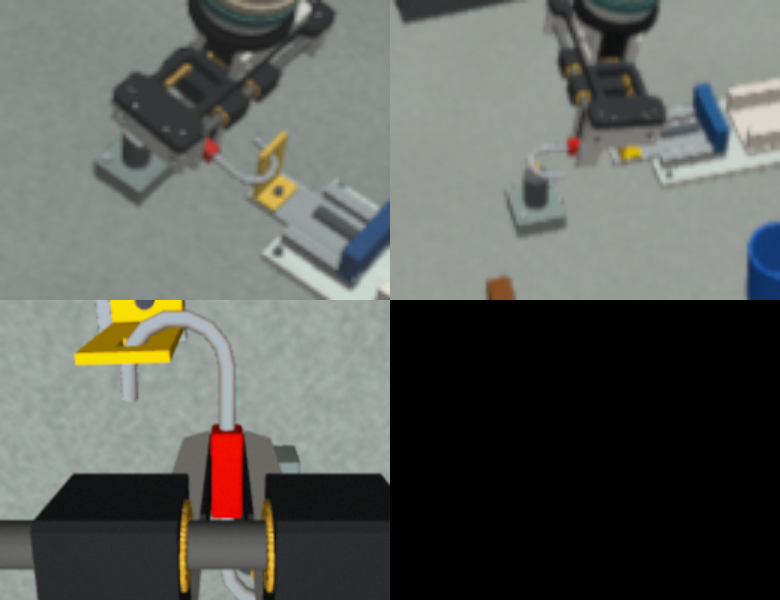

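The tab is drawn about 18 mm at roughly 8 N, and the hook is still straight in the grip. In the side view (538,160) bend b is over the pin. I'll draw 2 mm more, level, and lower under guard.

Run:
```python
from h import *
P=np.radians(8); D=np.radians(-2)
def F(): return C.inv().apply(telemetry.current_wrist_force()).round(2)
p,q=tcp([-.0423,-.0011,.069],P,D); r.move_l(p,q,vel=0.03); print(F())
ok=True
for k in (.33,.67,1):
    p,q=tcp([-.0423,-.0011,.069-.003*k],P*(1-k),D); g=r.move_l(p,q,vel=0.02,guard=4); print(k,g,F(),telemetry.current_ee_pos()-p)
    if g: ok=False; break
if ok:
    p,q=tcp([-.0423,-.0011,.0625],0,D); g=r.move_l(p,q,vel=0.015,guard=3); print("lower",g,F(),telemetry.current_ee_pos()-p)
b,cd=snap("side","s6"); u2,v2=map(int,proj(cd,np.array([.54,.045,.07])))
im,_=snap("wrist","w6")
cv2.imwrite("pics/m6.png",np.vstack([cv2.resize(b[v2-30:v2+35,u2-60:u2+60,::-1],None,fx=5,fy=5,interpolation=cv2.INTER_CUBIC),cv2.resize(im[150:350,130:430,::-1],(600,270))]))
print(telemetry.current_t())
```

```text
[ 7.2   2.93 -2.83]
0.33 False [ 8.    3.34 -2.53] [0.00419553 0.00019864 0.0008501 ]
0.67 False [ 8.41  4.09 -2.31] [0.00430959 0.00057629 0.00131107]
1 False [ 9.14  5.37 -1.48] [0.00437908 0.00061732 0.0015367 ]
lower True [ 1.86  1.13 -0.15] [0.00680811 0.00118149 0.00397975]
13.6083
```

View pics/m6.png

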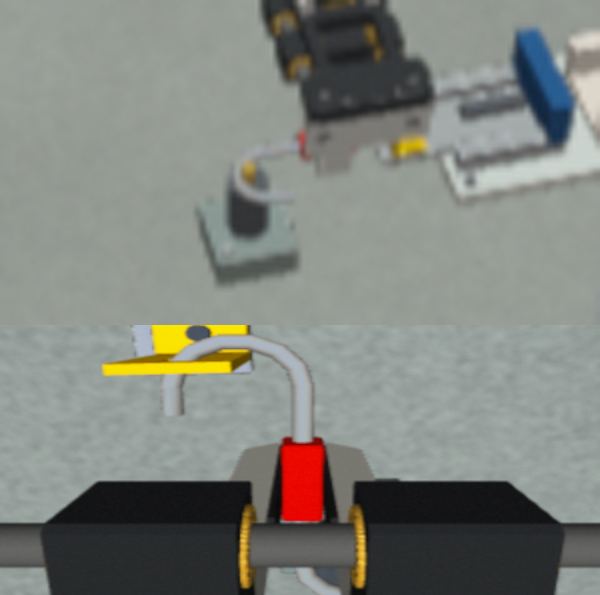

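In the side view the brass pin (248,168) is inside bend b. The load has moved to the pin: hand force fell from 9 N to 2 N. The wire is about 2.5 mm above the shoulder, so I'll lower it the rest.

Run:
```python
from h import *
def F(): return C.inv().apply(telemetry.current_wrist_force()).round(2)
e=telemetry.current_ee_pos(); print(F(),C.inv().apply(e-O).round(4))
for k in range(6):
    t=telemetry.current_ee_pos()-[0,0,.0015]; r.move_l(t,vel=0.02); r.hold(.1)
    f=F(); e=telemetry.current_ee_pos(); print(f,C.inv().apply(e-O).round(4))
    if f[2]>3: break
print(telemetry.current_t())
```

```text
[ 2.59  1.7  -0.37] [-0.0648 -0.0345  0.0724]
[1.73 3.87 4.03] [-0.0647 -0.0341  0.0713]
13.9583
```

Run:
```python
from h import *
for o in (.013,.016,.030): gripper_to(o,20); print(o,telemetry.current_opening(),telemetry.current_wrist_force().round(2))
r.hold(.3); e=telemetry.current_ee_pos()
r.move_l(e+[0,0,.10],vel=0.1)
r.move_to([.45,-.12,.30],R2q(tool(0)))
a,cs=snap("scene","sc7"); b,cd=snap("side","s7")
for c in("scene","side"):
  for t in ("hook","bend_a","strap","pin"): print(c,t,[(np.round(d["at"],4).tolist(),round(d["score"],2)) for d in models.mark_of(t,c)][:3])
u,v=map(int,proj(cs,np.array([.56,.05,.06]))); u2,v2=map(int,proj(cd,np.array([.56,.05,.06])))
f=lambda i,u,v: cv2.resize(i[v-45:v+45,u-70:u+80,::-1],(750,450)[:2],interpolation=cv2.INTER_CUBIC)
cv2.imwrite("pics/m7.png",cv2.resize(np.vstack([f(a,u,v),f(b,u2,v2)]),(500,600)))
print(telemetry.current_t())
```

```text
0.013 0.013062839813166412 [0.9  3.1  3.21]
0.016 0.015884897505016912 [0.05 0.25 0.3 ]
0.03 0.030220704460429626 [ 0.4  -0.03  0.26]
scene hook [([0.5537, 0.0608, 0.0602], 0.68)]
scene bend_a [([0.6237, 0.0906, 0.0012], 0.75), ([0.6029, 0.0748, 0.0676], 0.67), ([0.5152, 0.0431, 0.0667], 0.5)]
scene strap [([0.6109, 0.0905, 0.0624], 0.89), ([0.2265, -0.0963, 0.0629], 0.89)]
scene pin [([0.5066, 0.0473, 0.0684], 0.86)]
side hook [([0.5522, 0.0585, 0.065], 0.6)]
side bend_a [([0.6017, 0.0687, 0.0655], 0.68), ([0.5149, 0.0432, 0.065], 0.59)]
side strap [([0.6162, 0.0887, 0.0669], 0.97), ([0.5088, 0.0486, -0.0013], 0.68), ([0.2258, -0.0863, 0.0676], 0.61)]
side pin [([0.5101, 0.0473, 0.0642], 0.7)]
17.85
```

View pics/m7.png

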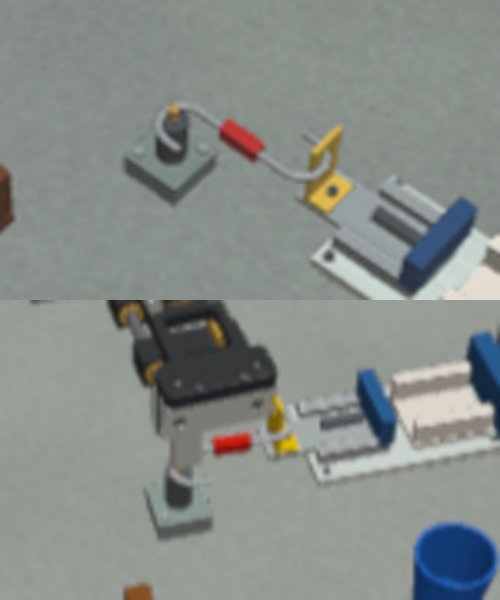

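The hook stays caught: the near bend is round the pin on the post's shoulder (scene crop ~(172,120)), and the far bend is through the tab (~(322,165)). The clamp is open, and the robot is clear.

```bash
python3 -c "
from plant import r; print(r.sign_off())"
```

```text
the job is handed in; nothing more can be done
None
```

The job is handed in: after I let go, the S-hook was still holding the spring clamp open, one end through the tab hole from the jaw side and the other round the brass pin. Wrist-force readings stayed below about 11 N and the arm took about 18 s; the wire lying flat on the shoulder I judged by contact force and pictures, not by direct measurement.

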